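# Lay up louvre slats with separators under an over-centre clamp

### The arm

A 6-joint arm with a two-finger parallel gripper is mounted at the origin on the work surface; the furniture and walls round the work are solid. World frame = base frame: x ahead of the robot, y to its left, z up, the work surface at z = 0. Lengths are in m, angles in rad, forces in N, time in s.
With the tool pointing down it reaches from about 0.375 to 0.9 m from the base axis. Payload 3.1 kg.
Tool frame: the origin (TCP) lies at the very end of the fingers, on their centre line; the grasp point (between the pads) lies 19 mm behind it; z points along the fingers, y is the line along which they close (so a half turn about z gives the same grasp; the last joint's range is limited). The gripper opens to 87 mm and grips with 3 to 60 N. Pads are 19 mm wide; open, the fingers measure 117 mm over their backs; the gripper's body (75 mm by 190 mm) begins 51 mm behind the grasp point.
Start: joints at [-1.312, 0.527, 1.433, -0, 1.181, -0.178], TCP at [0.265, -0.566, 0.223] pointing down, gripper open.
Joint ranges: [-3.08, 3.08], [-0.75, 2.2], [0.22, 2.44], [-1.43, 4.57], [0, 2.65], [-2.85, 2.85]. Speed limits (rad/s): [2.79, 2.79, 3.14, 3.14, 3.14, 3.14].

### API

Orientations are given as a unit quaternion [x, y, z, w].
In Python, from rig import robot gives the robot as it stands. The module is installed in compiled form; this text tells all that it offers.
- The arm moves only by the tool play_rows, never from a script. Its argument "steps" is one flat list of numbers, 5 for each row, row after row: the opening, from -1 (shut) to 1 (fully open), then the shift along the tool's x, y, z as a fraction of full scale, then the turn about the tool's z as a fraction of full scale. In form: [claw, tx, ty, tz, twist, claw, tx, ty, tz, twist, ...]. A call has exactly 10 rows; each row shifts and turns the commanded pose from where the row before left it, along the tool's axes as they then stand; what a row does not reach is not made up. Full scale, the value 1, is 0.03 m for a shift and 0.1 rad for a turn. A row lasts 1/10 s, in which the tool goes at most 50 mm and 8.59 degrees, less where a joint would pass 70% of its speed; a pose out of reach is approached as far as the arm can. A call with a number of a shift or a turn outside -1 to 1 is refused whole. A call with a gripper value outside its range is refused whole. The fingers move at their own pace and stop on an object; "grip_force" is the grip in N (left out, the last holds). Time passes only in rows, so rows that do not move let the fingers close, or fill a call up. It gives the time, the measured TCP pose, the force, the opening and the grip force at its end, in the units of the state.
- robot.get_obs(): the state, without advancing time (a new reading comes with each control period).
- robot.camera(name): name is "side" or "top" or "wrist"; returns a dict with "image" (384x512x3 uint8, red, green, blue), "mtx" (3x3 intrinsics, pixels), "rvec" (rotation vector, rad) and "tvec" (3), from world to camera coordinates, as OpenCV has them. Camera axes: x right, y down, z forward; pixel columns grow to the right and rows downward; lengths in m; the calibration is good to about 2 mm. A picture is of the moment at which its call begins. There is no depth.
- robot.hand_in(): hands the job in; it is judged then, once.
The state is a dict: "time": time; "q": joint angles; "joint_velocities": joint speeds; "joint_torque": joint torques, N m; "position": TCP position; "tool_rot": TCP orientation; "ft_force": force on the tool from outside, world axes, zero at the start; "moment": the same for the moment, N m; "grip_width": finger opening in m; "grip_force": force on a finger pad.
Only numpy, scipy, OpenCV 4.12 (cv2) and the standard library are available. Lean on these libraries where they do the work, as an engineer would, in place of code of your own. Each camera call takes 0.05 s, during which the arm holds its last target. There are 200 camera calls.

### The job

Clamp the louvre slats for storage in the jig: snap the over-centre clamp open, take the dark caul off the bed, then pile up all the pale slats there are, flat, centred and lined up with the bed, with a cork separator sheet between each slat and the next. Lay the caul on the bare top slat, centred and lengthwise, and push the clamp back over until it snaps shut on the caul; a sheet that is not needed stays flat on the bench, and the wax tin, screw jar and nail punch are to be left alone.

Things in the scene. Friction and masses are not known exactly. Their poses are not given: they have to be found in the camera images.
- jig: Laying-up jig fixed to the bench: a plywood bed 230 mm long (x) by 60 mm (y), top 12 mm above the bench, a cleat 12 mm wide and 10 mm high across each end (204 mm clear between; a centred slat leaves 12 mm each end). The clamp stands on a plywood tongue 90 mm wide (x) on the jig's -y side, out to y = -169 mm. Origin: centre of the bed's underside, at bench height; z up.
- clamp_pivot (a point): The clamp's pivot pin, along the jig's x: at y = -120, z = 90 mm in the jig's frame, between two 4 mm cheek plates that rise to 100 mm. A sideways push (along jig y) of about 8 N, 60 mm above the pivot, on whichever leg stands upright, turns the clamp; shut, it bears down with about 4 N.
- clamp (a joint): Over-centre clamp: steel arm and black handle at a right angle. Value: arm's angle above level, rad. About 0: shut, arm level over the bed (towards jig +y), handle upright. 1.75 (stop): open, arm up, leaning 10 degrees away from the bed, handle out to jig -y. Lower stop -0.35. A spring drives it away from 0.75 both ways: past 0.85 it snaps open, below 0.6 shut. Starts shut on the caul.
- clamp_handle_end (a point): Tip of the clamp's handle, 115 mm from the pivot; its outer 70 mm is a black grip 24 mm wide and 20 mm thick.
- clamp_arm_end (a point): End of the clamp's steel arm, 128 mm from the pivot; the arm is 16 mm wide and 14 mm thick. With the clamp open it stands about 220 mm above the bench: carry things past it higher than that.
- clamp_foot (a point): Underside of the clamp's rubber foot (28 mm across), 120 mm along the arm and 28 mm below its centre line.
- slat_1: A bare pale-wood louvre slat, 180 x 46 x 10 mm overall (its end pins are included in the 180). Origin: centre of its underside; x along its length, y across its width, z up. 80 g, may vary. Two or three slats are present; an absent one reads None from the start.
- slat_2: A bare pale-wood louvre slat, 180 x 46 x 10 mm overall (its end pins are included in the 180). Origin: centre of its underside; x along its length, y across its width, z up. 80 g, may vary. Two or three slats are present; an absent one reads None from the start.
- slat_3: A bare pale-wood louvre slat, 180 x 46 x 10 mm overall (its end pins are included in the 180). Origin: centre of its underside; x along its length, y across its width, z up. 80 g, may vary. Two or three slats are present; an absent one reads None from the start.
- sheet_1: A brown cork-board separator sheet, stiff, 140 x 48 x 8 mm. Origin: centre of its underside; x along its length, y across, z up. 60 g.
- sheet_2: A brown cork-board separator sheet, stiff, 140 x 48 x 8 mm. Origin: centre of its underside; x along its length, y across, z up. 60 g.
- caul: The caul, a dark wood pressing block 120 x 50 x 20 mm with a steel disc let into its top. Origin: centre of its underside; x along its length, y across, z up. 150 g, may vary. It starts on the bed under the clamp's foot.
- tin: Bystander: a round wax tin, 79 mm across, 35 mm high, at the far left. Origin: centre of its underside.
- jar: Bystander: a white jar of screws with a yellow lid, 68 mm across, 90 mm high, beyond the jig. Origin: centre of its underside.
- punch: Bystander: a steel nail punch about 107 mm long lying at the far right. Origin: centre of its underside.
Mind the look-alikes: they are no part of the job. What is shaped like the sheet_2 but red or yellow is not meant.

How it is judged:
On the way, in this order (a step that is already met when the one before it is completed fails the run):
1. the clamp has been snapped open (value of joint clamp above 1.4 rad), for 0.2 s.
2. with the clamp open, the slats are piled on the bed with sheets between them and the caul on top (value of joint clamp above 1.4 rad and x of slat_1 in the frame of jig between -0.015 and 0.015 m and y of slat_1 in the frame of jig between -0.015 and 0.015 m and angle between the x axis of each of slat_1, slat_2, slat_3 and the x axis of jig, either way round below 0.15 rad and angle between each of slat_1, slat_2, slat_3's own z axis and vertical below 0.05 rad and z of each of slat_1, slat_2, slat_3 in the frame of jig above 0.008 m and z of each of slat_1, slat_2, slat_3 in the frame of caul below -0.007 m and x of slat_2 in the frame of jig between -0.015 and 0.015 m and y of slat_2 in the frame of jig between -0.015 and 0.015 m and x of slat_3 in the frame of jig between -0.015 and 0.015 m and y of slat_3 in the frame of jig between -0.015 and 0.015 m and (z of slat_2 in the frame of slat_1 above 0.0155 m or z of slat_2 in the frame of slat_1 below -0.0155 m) and (z of slat_3 in the frame of slat_1 above 0.0155 m or z of slat_3 in the frame of slat_1 below -0.0155 m) and (z of slat_3 in the frame of slat_2 above 0.0155 m or z of slat_3 in the frame of slat_2 below -0.0155 m) and ((x of sheet_1 in the frame of jig between -0.02 and 0.02 m and y of sheet_1 in the frame of jig between -0.02 and 0.02 m and angle between the x axis of sheet_1 and the x axis of jig, either way round below 0.2 rad) or height (world z) of sheet_1 below 0.009 m) and ((x of sheet_2 in the frame of jig between -0.02 and 0.02 m and y of sheet_2 in the frame of jig between -0.02 and 0.02 m and angle between the x axis of sheet_2 and the x axis of jig, either way round below 0.2 rad) or height (world z) of sheet_2 below 0.009 m) and x of caul in the frame of jig between -0.015 and 0.015 m and y of caul in the frame of jig between -0.015 and 0.015 m and angle between the x axis of caul and the x axis of jig, either way round below 0.2 rad and angle between caul's own z axis and vertical below 0.06 rad and (contact force between caul and slat_1 above 0.3 N or contact force between caul and slat_2 above 0.3 N or contact force between caul and slat_3 above 0.3 N)), for 0.2 s.
3. the clamp has been snapped shut on the caul (value of joint clamp below 0.3 rad and contact force between clamp and caul above 1 N), for 0.2 s.
At the end, for the whole second after the job is handed in: All slats on the bed, centred to 15 mm, square to 0.15 rad, flat to 0.05 rad, a sheet between every two (undersides over 15.5 mm apart); spare sheet flat on the bench, others centred to 20 mm; caul on the top slat, centred to 15 mm, square to 0.2 rad; clamp below 0.3 rad, pressing over 1 N; at rest (all of step 3 and x of slat_1 in the frame of jig between -0.015 and 0.015 m and y of slat_1 in the frame of jig between -0.015 and 0.015 m and angle between the x axis of each of slat_1, slat_2, slat_3 and the x axis of jig, either way round below 0.15 rad and angle between each of slat_1, slat_2, slat_3's own z axis and vertical below 0.05 rad and z of each of slat_1, slat_2, slat_3 in the frame of jig above 0.008 m and z of each of slat_1, slat_2, slat_3 in the frame of caul below -0.007 m and x of slat_2 in the frame of jig between -0.015 and 0.015 m and y of slat_2 in the frame of jig between -0.015 and 0.015 m and x of slat_3 in the frame of jig between -0.015 and 0.015 m and y of slat_3 in the frame of jig between -0.015 and 0.015 m and (z of slat_2 in the frame of slat_1 above 0.0155 m or z of slat_2 in the frame of slat_1 below -0.0155 m) and (z of slat_3 in the frame of slat_1 above 0.0155 m or z of slat_3 in the frame of slat_1 below -0.0155 m) and (z of slat_3 in the frame of slat_2 above 0.0155 m or z of slat_3 in the frame of slat_2 below -0.0155 m) and ((x of sheet_1 in the frame of jig between -0.02 and 0.02 m and y of sheet_1 in the frame of jig between -0.02 and 0.02 m and angle between the x axis of sheet_1 and the x axis of jig, either way round below 0.2 rad) or height (world z) of sheet_1 below 0.009 m) and ((x of sheet_2 in the frame of jig between -0.02 and 0.02 m and y of sheet_2 in the frame of jig between -0.02 and 0.02 m and angle between the x axis of sheet_2 and the x axis of jig, either way round below 0.2 rad) or height (world z) of sheet_2 below 0.009 m) and x of caul in the frame of jig between -0.015 and 0.015 m and y of caul in the frame of jig between -0.015 and 0.015 m and angle between the x axis of caul and the x axis of jig, either way round below 0.2 rad and angle between caul's own z axis and vertical below 0.06 rad and (contact force between caul and slat_1 above 0.3 N or contact force between caul and slat_2 above 0.3 N or contact force between caul and slat_3 above 0.3 N) and linear speed of caul below 0.02 m/s); the robot touches nothing.
It fails at once if a bystander (tin, jar or punch) moved more than 30 mm (distance of any of tin, jar, punch from where it was at the start of the episode above 0.03 m).
Of slat_1, slat_2, slat_3 only 2 to 3 are there at a start; the rules pass over those that are not, and their reading is None.
At some moment in a run one of slat_1, slat_2, slat_3, sheet_1, sheet_2 may be knocked a few centimetres aside while the robot is not near it.
Once in a run the grip may slacken for a moment while it holds something.
It also fails if it takes over 210 s, if anything falls off the work surface, if the arm or the gripper's body presses on something with over 40 N, if the wrist force passes 120 N, or if a joint passes its speed limit or range.

## Working session

There is one attempt and no reset: what is moved stays moved. The work goes in short steps, Python scripts to look and compute and a tool call to move; the robot and the scene stay as the last step left them, time stands still between calls to the robot, and variables do not carry over. Pictures are saved under pics/ and viewed, at most 17 in all, crops included, and the job is handed in when it is done.

Besides the shell and the picture viewer there is one more tool, called after ">>>" in YAML: its name, and indented under it one key for each argument. play_rows: Moves the arm, as the interface text tells. Shift numbers are shares of 0.03 m and turn numbers shares of 0.1 rad, none past 1 either way. Its arguments: {"type":"object","properties":{"steps":{"type":"array"},"grip_force":{"type":"number"}},"required":["steps"]}

```bash
mkdir -p pics; cat > h.py <<'E'
import numpy as np, cv2
from rig import robot
def cam(n):
    c=robot.camera(n); c={k:np.array(v) for k,v in c.items()}; return c
def ray(c,uv):
    R=cv2.Rodrigues(c['rvec'].astype(float))[0]; t=c['tvec'].reshape(3)
    p=cv2.undistortPoints(np.array(uv,float).reshape(-1,1,2),c['mtx'].astype(float),None).reshape(-1,2)
    d=np.c_[p,np.ones(len(p))]@R
    return -R.T@t,d
def onz(c,uv,z):
    o,d=ray(c,uv); return o+d*((z-o[2])/d[:,2])[:,None]
def tri(c1,u1,c2,u2):
    o1,d1=ray(c1,[u1]);o2,d2=ray(c2,[u2]);d1=d1[0];d2=d2[0]
    s=np.linalg.lstsq(np.c_[d1,-d2],o2-o1,rcond=None)[0]
    a=o1+s[0]*d1;b=o2+s[1]*d2
    return (a+b)/2,np.linalg.norm(a-b)
def proj(c,P):
    return cv2.projectPoints(np.array(P,float).reshape(-1,3),c['rvec'].astype(float),c['tvec'].astype(float),c['mtx'].astype(float),None)[0].reshape(-1,2)
def save(c,n): cv2.imwrite('pics/'+n+'.png',c['image'][:,:,::-1])
E
python3 - <<'E'
from h import *
for n in ['top','side']:
    c=cam(n); save(c,n+'0'); np.savez('pics/'+n+'0.npz',**c); print(n,ray(c,[[256,192]]))
o=robot.get_obs(); print(o['position'],o['tool_rot'],o['grip_width'])
E
```

```text
top (array([0.26848807, 0.15752672, 1.79441452]), array([[ 0.13753608, -0.11670644, -0.98380263]]))
side (array([ 0.63421294, -1.099943  ,  1.05732292]), array([[-0.07862031,  0.76836046, -0.63532817]]))
[ 0.2648289  -0.56541393  0.22167897] [ 9.76138750e-01  2.17145637e-01 -3.74158135e-05 -9.54691412e-04] 0.08715939085067999
```

View pics/top0.png

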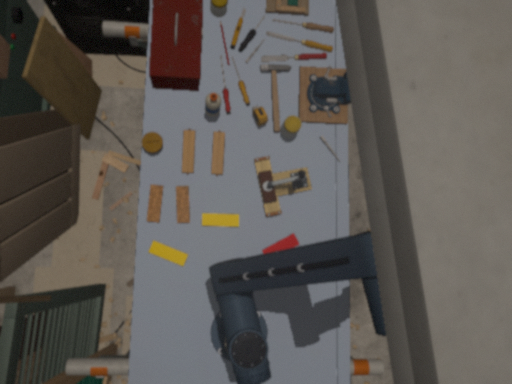

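View pics/side0.png

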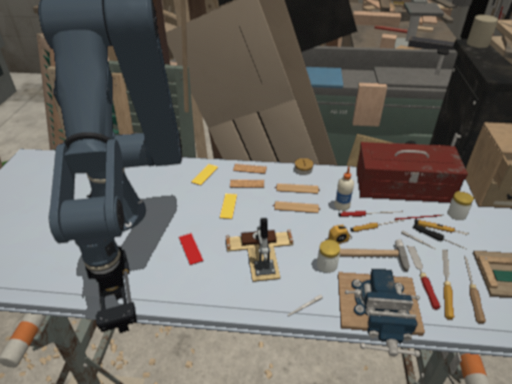

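Top view: pale slats at (188,151) and (218,153). Cork sheets are at (155,203) and (182,204), and the jig with dark caul at (268,186). Look-alikes are yellow at (220,220) and (168,253) and red at (282,244). Bystanders are the tin (152,143), the jar (292,124) and the punch (329,148).

```bash
python3 - <<'E'
from h import *
for n in ['top','side']:
    c=dict(np.load(f'pics/{n}0.npz')); hsv=cv2.cvtColor(c['image'],cv2.COLOR_RGB2HSV)
    m=((hsv[...,0]>5)&(hsv[...,0]<28)&(hsv[...,1]>75)&(hsv[...,2]>60)).astype(np.uint8)
    k,l,st,ce=cv2.connectedComponentsWithStats(m)
    for i in range(1,k):
        if st[i,4]<60: continue
        cs=cv2.findContours((l==i).astype(np.uint8),0,2)[0][0]
        r=cv2.minAreaRect(cs); box=onz(c,cv2.boxPoints(r),.01)
        ctr=onz(c,[r[0]],.01)[0]
        if not(-.1<ctr[0]<1.1 and -.7<ctr[1]<.7): continue
        e=[box[1]-box[0],box[2]-box[1]]; L=[np.linalg.norm(v) for v in e]; a=e[int(np.argmax(L))]
        print(n,np.round(r[0]),'xy',ctr[:2].round(3),'LW',np.round(sorted(L),3),'ang',round(np.degrees(np.arctan2(a[1],a[0]))%180,1),'hsv',np.median(hsv[l==i],0))
c=dict(np.load('pics/top0.npz'));t=c['image'][130:240,130:330,::-1];s=dict(np.load('pics/side0.npz'))['image'][155:290,170:350,::-1]
cv2.imwrite('pics/crop.png',np.vstack([cv2.resize(t,(600,330),interpolation=2),cv2.resize(s,(360,270),interpolation=2).__class__((270,600,3),np.uint8)*0+cv2.resize(s,(600,270),interpolation=2)]))
E
```

```text
top [316. 100.] xy [ 0.9   -0.286] LW [0.261 0.273] ang 179.5 hsv [ 15. 105. 108.]
top [336.  72.] xy [ 1.019 -0.373] LW [0.03  0.071] ang 93.8 hsv [ 14. 102. 106.]
top [275. 100.] xy [ 0.888 -0.122] LW [0.017 0.247] ang 3.7 hsv [ 15.  88. 113.]
top [244.  92.] xy [0.914 0.003] LW [0.02  0.096] ang 19.3 hsv [ 18. 157. 117.]
top [213.  97.] xy [0.886 0.122] LW [0.031 0.033] ang 1.9 hsv [ 11. 148. 109.]
top [261. 115.] xy [ 0.823 -0.066] LW [0.045 0.068] ang 21.8 hsv [ 18. 145. 104.]
top [188. 151.] xy [0.666 0.21 ] LW [0.042 0.164] ang 0.1 hsv [ 16. 122. 132.]
top [152. 142.] xy [0.695 0.349] LW [0.071 0.078] ang 2.8 hsv [ 19. 177. 103.]
top [218. 153.] xy [0.664 0.097] LW [0.041 0.166] ang 178.8 hsv [ 15. 116. 132.]
top [108. 171.] xy [0.578 0.504] LW [0.114 0.219] ang 135.7 hsv [ 15.  94. 123.]
top [282. 175.] xy [ 0.589 -0.155] LW [0.103 0.235] ang 78.7 hsv [ 19.  96. 127.]
top [278. 199.] xy [ 0.493 -0.14 ] LW [0.106 0.122] ang 106.1 hsv [ 18.  96. 107.]
top [154. 203.] xy [0.462 0.326] LW [0.045 0.136] ang 177.2 hsv [ 14. 134. 122.]
top [182. 204.] xy [0.462 0.223] LW [0.044 0.13
[... 887 characters left out ...]
48] ang 91.7 hsv [ 24. 167. 226.]
side [296. 207.] xy [0.664 0.094] LW [0.042 0.168] ang 178.7 hsv [ 16. 108. 182.]
side [365. 226.] xy [0.911 0.011] LW [0.027 0.094] ang 19.6 hsv [ 19.  162.5 159. ]
side [359. 240.] xy [ 0.883 -0.061] LW [0.157 0.282] ang 8.0 hsv [ 19.  140.5 158. ]
side [260. 256.] xy [ 0.551 -0.165] LW [0.215 0.232] ang 12.3 hsv [ 20.  94. 169.]
side [353. 301.] xy [ 0.844 -0.317] LW [0.101 0.202] ang 85.1 hsv [ 15.  98. 155.]
side [404. 286.] xy [ 1.005 -0.245] LW [0.065 0.067] ang 78.5 hsv [ 15. 100. 154.]
side [416. 317.] xy [ 1.02  -0.354] LW [0.032 0.121] ang 85.6 hsv [ 15.  98. 152.]
side [ 24. 333.] xy [-0.087 -0.518] LW [0.072 0.086] ang 159.5 hsv [ 12. 169. 162.]
```

View pics/crop.png

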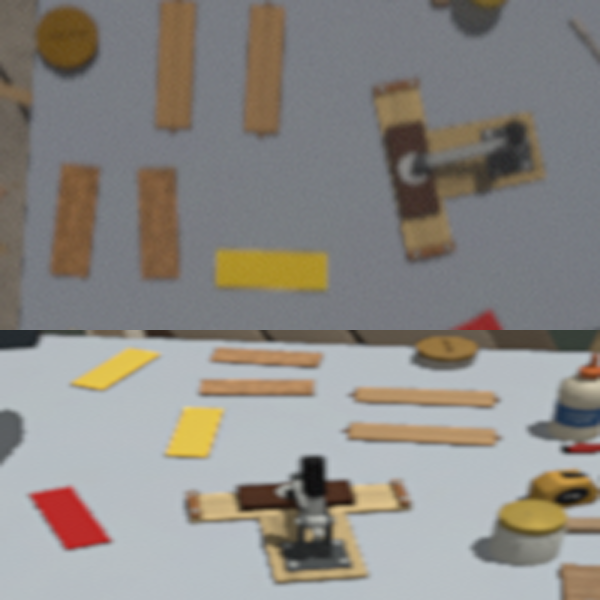

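The close crop confirms the choice. There are two pale slats with end pins, two speckled cork sheets that differ from the flat yellow and red ones, and the dark caul under the clamp. Next I triangulate the jig points and get the wrist camera's mounting.

```bash
python3 - <<'E'
from h import *
t=dict(np.load('pics/top0.npz'));s=dict(np.load('pics/side0.npz'))
T=lambda u,v:(130+u/3,130+v/3); S=lambda u,v:(170+u*.3,155+(v-330)*.5)
for n,a,b in [('handletip',T(515,128),S(313,460)),('cleat+x',T(397,87),S(401,492)),('cleat-x',T(430,252),S(195,502)),('caulc',T(412,170),S(297,493)),('tongue-x',T(543,178),S(282,580)),('tongue+x',T(530,113),S(366,573)),('bedcorner -x+y',T(413,258),S(190,492))]:
    print(n,*[np.round(x,3) for x in tri(t,a,s,b)])
w=cam('wrist'); o=robot.get_obs(); save(w,'w0')
from scipy.spatial.transform import Rotation as Ro
R=Ro.from_quat(o['tool_rot']).as_matrix(); C,d=ray(w,[[256,192],[256,0]])
print('cam in tool',R.T@(C-o['position']),'axis',d@R, w['mtx'][0,0], w['mtx'][:2,2])
E
```

```text
handletip [ 0.565 -0.19   0.199] 0.001
cleat+x [ 0.647 -0.075  0.021] 0.002
cleat-x [ 0.437 -0.12   0.022] 0.004
caulc [ 0.539 -0.095  0.028] 0.004
tongue-x [ 0.54  -0.268  0.01 ] 0.007
tongue+x [ 0.621 -0.25   0.015] 0.001
bedcorner -x+y [ 0.428 -0.098  0.024] 0.004
cam in tool [ 0.073859    0.00066635 -0.16226167] axis [[-0.27848939 -0.0059568   0.9604669 ]
 [ 0.26432301 -0.00659239  1.11326497]] 340.4806848730091 [257.78327699 189.33958185]
```

>>> play_rows:
  steps: [-1, 0, 0, -0.3, -0.96, -1, 0, 0, -0.3, -0.96, -1, 0, 0, -0.3, -0.96, -1, 0, 0, -0.3, -0.96, -1, 0, 0, -0.3, -0.96, -1, 0, 0, -0.3, -0.96, -1, 0, 0, -0.3, -0.96, -1, 0, 0, -0.3, -0.96, -1, 0, 0, -0.3, -0.96, -1, 0, 0, -0.3, -0.96]

```text
time: 1.15
position: [0.2649, -0.5657, 0.3125]
tool_rot: [0.764, 0.645, 0.0, -0.0]
ft_force: [0.7, -0.3, 0.2]
grip_width: 0.0156
grip_force: 0.0
```

>>> play_rows:
  steps: [-1, 0, 0, 0, -0.96, -1, 0, 0, 0, -0.96, -1, 0, 0, 0, -0.96, -1, 0, 0, 0, -0.96, -1, 0.4, 0.4, 0, 0, -1, 0.7, 0.77, 0, 0, -1, 0.7, 0.77, 0, 0, -1, 0.7, 0.77, 0, 0, -1, 0.7, 0.77, 0, 0, -1, 0.7, 0.77, 0, 0]

```text
time: 2.15
position: [0.366, -0.4223, 0.3124]
tool_rot: [0.63, 0.777, 0.0, -0.0]
ft_force: [0.2, -0.9, 0.1]
grip_width: 0.0006
grip_force: 0.0
```

>>> play_rows:
  steps: [-1, 0.75, 0.8, 0, 0, -1, 0.75, 0.8, 0, 0, -1, 0.75, 0.8, 0, 0, -1, 0.75, 0.8, 0, 0, -1, 0.75, 0.8, 0, 0, -1, 0.75, 0.8, 0, 0, -1, 0.75, 0.8, 0, 0, -1, 0.75, 0.8, 0, 0, -1, 0.75, 0.8, 0, 0, -1, 0.68, 0.85, 0, 0]

```text
time: 3.15
position: [0.5545, -0.1535, 0.3124]
tool_rot: [0.629, 0.777, 0.0, -0.001]
ft_force: [0.1, 0.1, -0.3]
grip_width: 0.0006
grip_force: 0.0
```

```bash
python3 - <<'E'
from h import *
from scipy.spatial.transform import Rotation as Ro
o=robot.get_obs();R=Ro.from_quat(o['tool_rot']).as_matrix();print(o['time'],o['position'],np.arctan2(R[1,0],R[0,0]),R[2,2],o['q'])
w=cam('wrist');save(w,'w1');np.savez('pics/w1.npz',**w)
c=cam('top');save(c,'t1');np.savez('pics/t1.npz',**c)
c=cam('side');np.savez('pics/s1.npz',**c)
cv2.imwrite('pics/v1.png',np.hstack([cv2.resize(w['image'][:,:,::-1],(448,336)),cv2.resize(c['image'][:,:,::-1],(340,336))]))
E
```

```text
3.15 [ 0.55447921 -0.15351179  0.31243158] 1.7801692321052058 -0.9999990217531629 [-4.64506382e-01  3.68884959e-01  1.44421703e+00  5.06821730e-04
  1.32979999e+00 -6.74001003e-01]
```

View pics/v1.png

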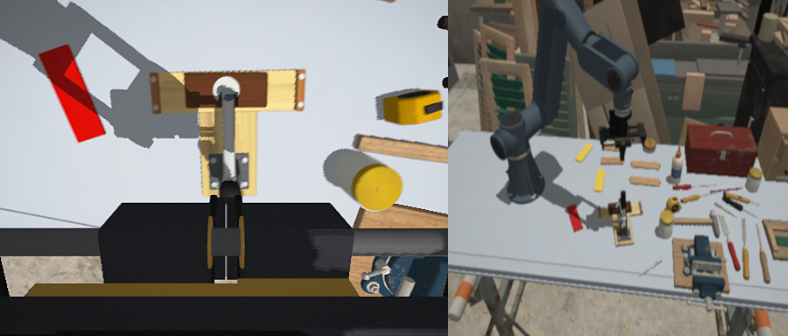

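Wrist view: the bed spans (150,73) to (304,107) in the scaled picture with the caul between, and the handle is at (229,190). No third slat shows where the arm stood, so there are 2 slats and 1 sheet is needed.

```bash
python3 - <<'E'
from h import *
w=dict(np.load('pics/w1.npz')); k=512/448
P=onz(w,np.array([[150,73],[151,111],[304,107],[304,69]])*k,.022); print(P.round(4),P.mean(0))
e=(P[2]+P[3]-P[0]-P[1])/2; print('yaw',np.arctan2(e[1],e[0]),np.linalg.norm(e))
hsv=cv2.cvtColor(w['image'],cv2.COLOR_RGB2HSV)
m=np.zeros((384,512),np.uint8); sub=hsv[70:135,160:360]; d=((sub[...,1]>90)&(sub[...,2]<130)&((sub[...,0]<20)|(sub[...,0]>170))).astype(np.uint8)
m[70:135,160:360]=cv2.morphologyEx(d,cv2.MORPH_OPEN,np.ones((5,5)))
cs=max(cv2.findContours(m,0,2)[0],key=cv2.contourArea); r=cv2.minAreaRect(cs); print(r); B=onz(w,cv2.boxPoints(r),.032); print(B.round(4),B.mean(0),np.linalg.norm(B[1]-B[0]),np.linalg.norm(B[2]-B[1]))
E
```

```text
[[ 0.4289 -0.0921  0.022 ]
 [ 0.438  -0.1458  0.022 ]
 [ 0.6611 -0.0922  0.022 ]
 [ 0.646  -0.0401  0.022 ]] [ 0.54349973 -0.09254877  0.022     ]
yaw 0.23551435517470296 0.22634744987146224
((232.0, 103.5), (41.0, 42.0), 90.0)
[[ 0.4793 -0.0811  0.032 ]
 [ 0.5303 -0.0702  0.032 ]
 [ 0.5406 -0.1193  0.032 ]
 [ 0.4879 -0.1306  0.032 ]] [ 0.50954023 -0.10028807  0.032     ] 0.0521748763661695 0.0501921472145146
```

>>> play_rows:
  steps: [-1, 0, 0, 0.6, 0, -1, 0, 0, 0.9, 0, -1, 0, 0, 0.9, 0, -1, 0, 0, 0.9, 0, -1, 0, 0, 0.9, 0, -1, 0, 0, 0.8, 0, -1, 0, 0, 0.4, 0, -1, 0, 0, 0, 0, -1, 0, 0, 0, 0, -1, -0.2, 0, 0, 0]

```text
time: 4.3
position: [0.5564, -0.1623, 0.1519]
tool_rot: [0.629, 0.778, 0.0, 0.001]
ft_force: [-0.4, -0.3, -0.2]
grip_width: 0.0008
grip_force: 0.0
```

>>> play_rows:
  steps: [-1, -0.4, 0, 0, 0, -1, -0.4, 0, 0, 0, -1, -0.4, 0, 0, 0, -1, -0.4, 0, 0, 0, -1, -0.4, 0, 0, 0, -1, -0.4, 0, 0, 0, -1, -0.4, 0, 0, 0, -1, -0.4, 0, 0, 0, -1, -0.4, 0, 0, 0, -1, -0.4, 0, 0, 0]

```text
time: 5.3
position: [0.5819, -0.2819, 0.1513]
tool_rot: [0.629, 0.778, -0.0, 0.002]
ft_force: [-0.6, 1.2, -0.2]
grip_width: 0.0004
grip_force: 0.0
```

```bash
python3 - <<'E'
from h import *
print(robot.get_obs()['position'],robot.get_obs()['ft_force'])
w=cam('wrist');c=cam('side')
cv2.imwrite('pics/v2.png',np.hstack([cv2.resize(w['image'][:,:,::-1],(400,300)),cv2.resize(c['image'][150:300,170:370,::-1],(400,300))]))
E
```

```text
[ 0.58188139 -0.2818787   0.15133832] [-0.63144213  1.21248284 -0.24853524]
```

View pics/v2.png

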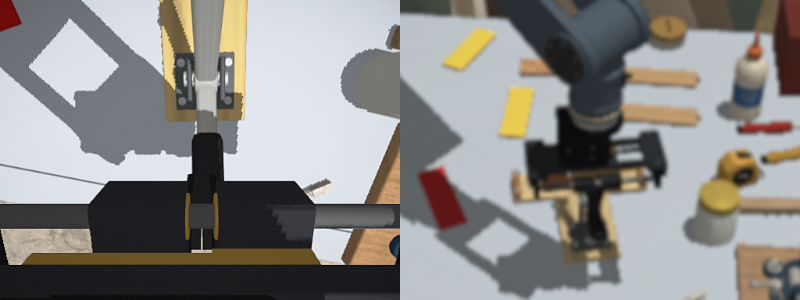

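The handle is leaning well over at (207,160), but I can't tell whether it has snapped yet. I'll push a bit further, let it settle, then rise.

>>> play_rows:
  steps: [-1, -0.4, 0, 0, 0, -1, -0.4, 0, 0, 0, -1, -0.2, 0, 0, 0, -1, 0, 0, 0, 0, -1, 0, 0, 0, 0, -1, 0, 0, 0, 0, -1, 0, 0, -0.5, 0, -1, 0, 0, -1, 0, -1, 0, 0, -1, 0, -1, 0, 0, -1, 0]

```text
time: 6.4
position: [0.5874, -0.3085, 0.2579]
tool_rot: [0.629, 0.778, 0.0, 0.0]
ft_force: [0.1, 0.0, -0.5]
grip_width: 0.0004
grip_force: 0.0
```

>>> play_rows:
  steps: [1, 0, 0, -1, 0, 1, 0.5, 0, -0.6, 0, 1, 1, 0, 0, 0, 1, 1, 0, 0, 0, 1, 1, 0, 0, 0, 1, 1, 0, 0, 0, 1, 1, 0, 0, 0, 1, 0.5, 0, 0, 0, 1, 0, 0, 0, 0, 1, 0, 0, 0, 0]

```text
time: 7.4
position: [0.5499, -0.1332, 0.3039]
tool_rot: [0.628, 0.778, -0.0, 0.001]
ft_force: [0.6, -0.1, -0.1]
grip_width: 0.0723
grip_force: 0.0
```

```bash
python3 - <<'E'
from h import *
from scipy.spatial.transform import Rotation as Ro
o=robot.get_obs();R=Ro.from_quat(o['tool_rot']).as_matrix();print(o['position'],np.arctan2(R[1,0],R[0,0]))
w=cam('wrist');c=cam('side');np.savez('pics/w3.npz',**w);np.savez('pics/s3.npz',**c);t=cam('top');np.savez('pics/t3.npz',**t)
cv2.imwrite('pics/v3.png',np.hstack([w['image'][:,:,::-1],cv2.resize(c['image'][150:300,220:330,::-1],(281,384))]))
E
```

```text
[ 0.54991776 -0.1331941   0.3039265 ] 1.7825369387897185
```

View pics/v3.png

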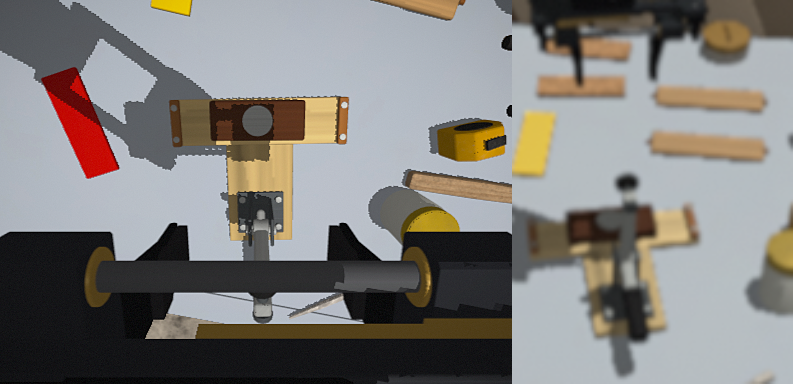

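The clamp is open: arm up at (260,250), handle out to -y. The bed is in clear view with its cleats at (176,124) and (344,121), and the caul disc is at (258,121). Now I fit the bed and caul by mask.

```bash
cat >> h.py <<'E'
def rects(c,roi,f,zs,minA=300,op=3):
    """components of mask f(hsv) in roi=(u0,v0,u1,v1): centre, yaw, sizes on plane(s) z"""
    u0,v0,u1,v1=roi; hsv=cv2.cvtColor(c['image'],cv2.COLOR_RGB2HSV).astype(int)
    m=np.zeros(hsv.shape[:2],np.uint8); m[v0:v1,u0:u1]=f(hsv[...,0],hsv[...,1],hsv[...,2])[v0:v1,u0:u1]
    m=cv2.morphologyEx(m,cv2.MORPH_OPEN,np.ones((op,op)))
    for q in cv2.findContours(m,0,2)[0]:
        if cv2.contourArea(q)<minA: continue
        for z in zs:
            P=onz(c,q.reshape(-1,2),z)[:,:2].astype(np.float32)*1000
            r=cv2.minAreaRect(P); b=cv2.boxPoints(r); e=max([b[1]-b[0],b[2]-b[1]],key=np.linalg.norm)
            a=np.arctan2(e[1],e[0]); a=(a+np.pi/2)%np.pi-np.pi/2
            px=cv2.minAreaRect(q)[0]
            print('px',np.round(px),'z',z,'c',np.round(r[0],1),'size',np.round(sorted(r[1]),1),'yaw',round(float(a),3))
E
python3 - <<'E'
from h import *
w=dict(np.load('pics/w3.npz'))
hsv=cv2.cvtColor(w['image'],cv2.COLOR_RGB2HSV)
for p in [(225,120),(300,135),(176,124),(190,124),(330,120),(344,121),(258,160),(140,124)]: print(p,hsv[p[1],p[0]])
print('bed'); rects(w,(150,85,365,142),lambda h,s,v:(s>60)&((h<30)|(h>170)),[.012,.022],op=5)
print('caul');rects(w,(180,85,335,150),lambda h,s,v:(v<120)&(s>80)|((s<40)&(v<170)&(v>90)),[.032],op=5)
E
```

```text
(225, 120) [ 11 158  87]
(300, 135) [ 11 163  94]
(176, 124) [ 15 176  77]
(190, 124) [ 19 112 109]
(330, 120) [ 20 117 218]
(344, 121) [ 14 176 167]
(258, 160) [ 20 115 222]
(140, 124) [105  25 103]
bed
px [259. 119.] z 0.012 c [542.6 -93.2] size [ 56.6 231.9] yaw 0.213
px [259. 119.] z 0.022 c [542.4 -92.5] size [ 55.4 226.8] yaw 0.213
caul
px [242. 115.] z 0.032 c [520.2 -92. ] size [ 73.3 158. ] yaw 0.212
```

>>> play_rows:
  steps: [1, 0, 0, 0, 0.98, 1, 0, 0, 0, 0.98, 1, 0, 0, 0, 0.98, 1, 0, 0, 0, 0.98, 1, 0, 0, 0, 0.98, 1, 0, 0, 0, 0.98, 1, 0, 0, 0, 0.98, 1, 0, 0, 0, 0.98, 1, 0, 0, 0, 0.98, 1, 0, 0, 0, 0.98]

```text
time: 8.55
position: [0.5498, -0.1343, 0.3032]
tool_rot: [0.922, 0.388, -0.0, 0.0]
ft_force: [-0.7, -0.5, 0.3]
grip_width: 0.0869
grip_force: 0.0
```

>>> play_rows:
  steps: [1, 0, 0, 0, 0.98, 1, 0, 0, 0, 0.98, 1, 0, 0, 0, 0.98, 1, 0, 0, 0, 0.98, 1, 0, 0, 0, 0.98, 1, 0, 0, 0, 0.98, 1, 0, -0.65, 0, 0, 1, 0, -0.65, 0, 0, 1, 0, 0, 0, 0, 1, 0, 0, 0, 0]

```text
time: 9.55
position: [0.5412, -0.0939, 0.3038]
tool_rot: [0.994, 0.108, 0.0, 0.0]
ft_force: [-0.5, -0.4, 0.5]
grip_width: 0.0871
grip_force: 0.0
```

```bash
cat >> h.py <<'E'
from scipy.spatial.transform import Rotation as Ro
def st():
    o=robot.get_obs();R=Ro.from_quat(o['tool_rot']).as_matrix()
    print('t',round(o['time'],2),'pos',np.round(o['position'],4),'yaw',round(float(np.arctan2(R[1,0],R[0,0])),4),'F',np.round(o['ft_force'],1),'w',round(o['grip_width'],4),'gf',round(o['grip_force'],1)); return o
def units(target,yaw=None):
    "tool-axis units (0.03 m) to world target at the given yaw"
    o=st(); R=Ro.from_quat(o['tool_rot']).as_matrix(); y=np.arctan2(R[1,0],R[0,0])
    if yaw is not None: print('turn',round(-((yaw-y+np.pi)%(2*np.pi)-np.pi)/.1,2)); y=yaw
    d=np.array(target)-o['position']
    print('tx,ty,tz',np.round([(d[0]*np.cos(y)+d[1]*np.sin(y))/.03,(d[0]*np.sin(y)-d[1]*np.cos(y))/.03,-d[2]/.03],2))
E
python3 - <<'E'
from h import *
st(); w=cam('wrist'); save(w,'w4'); np.savez('pics/w4.npz',**w); w3=dict(np.load('pics/w3.npz'))
print('disc w3',onz(w3,[[258,121]],.032))
J=np.array([.5428,-.0945]);a=.213;c,s=np.cos(a),np.sin(a)
print('predicted corners',proj(w,[[J[0]+c*x-s*y,J[1]+s*x+c*y,z] for x,y,z in [(-.115,-.03,.022),(-.115,.03,.022),(.115,.03,.022),(.115,-.03,.022),(0,0,.032)]]).round(0))
E
```

```text
t 9.55 pos [ 0.5412 -0.0939  0.3038] yaw 0.2163 F [-0.5 -0.4  0.5] w 0.0871 gf 0.0
disc w3 [[ 0.54175421 -0.09395358  0.032     ]]
predicted corners [[279. 232.]
 [236. 232.]
 [234.  57.]
 [283.  57.]
 [258. 152.]]
```

View pics/w4.png

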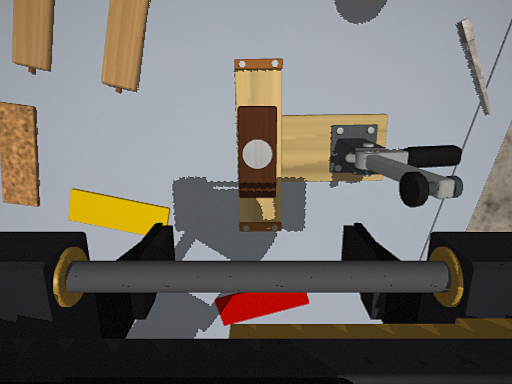

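The predicted corners agree with the picture to about 2 px (bed (236..282, 59..231)), and the disc is at (257,154). I'll check the height by triangulation.

```bash
python3 - <<'E'
from h import *
a=dict(np.load('pics/w3.npz'));b=dict(np.load('pics/w4.npz'))
for n,p,q in [('disc',(258,121),(257,154)),('cleat-x screws',(176,124),(260,229)),('cleat+x',(344,121),(258.5,63)),]: print(n,tri(a,p,b,q))
units([.5425,-.0945,.016],.213)
E
```

```text
disc (array([ 0.54158465, -0.09334963,  0.04078107]), np.float64(0.0001194154534971747))
cleat-x screws (array([ 0.44372934, -0.11855349,  0.04166515]), np.float64(0.001078872659200006))
cleat+x (array([ 0.64851257, -0.07151701,  0.02679597]), np.float64(0.00040367587250596015))
t 9.6 pos [ 0.5414 -0.0944  0.3038] yaw 0.2155 F [-0.5 -0.   0.4] w 0.0869 gf 0.0
turn 0.02
tx,ty,tz [0.03 0.01 9.59]
```

>>> play_rows:
  steps: [1, 0, 0, 0.8, 0, 1, 0, 0, 1, 0, 1, 0, 0, 1, 0, 1, 0, 0, 1, 0, 1, 0, 0, 1, 0, 1, 0, 0, 1, 0, 1, 0, 0, 1, 0, 1, 0, 0, 1, 0, 1, 0, 0, 1, 0, 1, 0, 0, 0.5, 0]

```text
time: 10.6
position: [0.5405, -0.0949, 0.0221]
tool_rot: [0.994, 0.107, -0.001, -0.001]
ft_force: [-0.2, 0.8, -0.2]
grip_width: 0.0869
grip_force: 0.0
```

>>> play_rows:
  steps: [1, 0, 0, 0.2, 0, 1, 0, 0, 0, 0, -1, 0, 0, 0, 0, -1, 0, 0, 0, 0, -1, 0, 0, 0, 0, -1, 0, 0, 0, 0, -1, 0, 0, 0, 0, -1, 0, 0, 0, 0, -1, 0, 0, 0, 0, -1, 0, 0, 0, 0]
  grip_force: 20

```text
time: 11.6
position: [0.5413, -0.0946, 0.0188]
tool_rot: [0.994, 0.107, 0.0, -0.0]
ft_force: [-0.7, 0.6, 3.9]
grip_width: 0.0499
grip_force: 20.0
```

```bash
python3 - <<'E'
from h import *
units([.54,.02,.1])
E
```

```text
t 11.6 pos [ 0.5413 -0.0946  0.0188] yaw 0.2137 F [-0.7  0.6  3.9] w 0.0499 gf 20.0
tx,ty,tz [ 0.77 -3.74 -2.71]
```

>>> play_rows:
  steps: [-1, 0, 0, -0.7, 0, -1, 0, 0, -1, 0, -1, 0, 0, -1, 0, -1, 0.25, -0.94, 0, 0, -1, 0.25, -0.94, 0, 0, -1, 0.25, -0.94, 0, 0, -1, 0, -0.92, 0, 0, -1, 0, 0, 1, 0, -1, 0, 0, 1, 0, -1, 0, 0, 0.6, 0]

```text
time: 12.6
position: [0.5383, 0.0201, 0.0195]
tool_rot: [0.994, 0.107, -0.001, -0.0]
ft_force: [0.2, 0.2, -1.0]
grip_width: 0.0499
grip_force: 20.0
```

>>> play_rows:
  steps: [-1, 0, 0, 0.4, 0, -1, 0, 0, 0.05, 0, -1, 0, 0, 0, 0, 0.4, 0, 0, 0, 0, 0.8, 0, 0, 0, 0, 1, 0, 0, 0, 0, 1, 0, 0, 0, 0, 1, 0, 0, -0.5, 0, 1, 0, 0, -1, 0, 1, 0, 0, -1, 0]

```text
time: 13.6
position: [0.5389, 0.0197, 0.0835]
tool_rot: [0.994, 0.107, -0.001, -0.0]
ft_force: [0.1, 0.1, 0.3]
grip_width: 0.0859
grip_force: 0.0
```

>>> play_rows:
  steps: [1, 0, 0, -1, 0, 1, 0, 0, -1, 0, 1, 0, 0, -1, 0, 1, 0, 0, -1, 0, 1, 0, 0, -1, 0.42, 1, 0, 0, -1, 0.42, 1, 0, 0, -0.7, 0.42, 1, 0, 0, 0, 0.42, 1, 0, 0, 0, 0.46, 1, 0, 0, 0, 0]

```text
time: 14.6
position: [0.5392, 0.0197, 0.2844]
tool_rot: [1.0, -0.0, 0.0, 0.0]
ft_force: [0.0, 0.3, 0.1]
grip_width: 0.0875
grip_force: 0.0
```

```bash
python3 - <<'E'
from h import *
units([.62,.10,.3],0.0)
w=cam('wrist'); save(w,'w5'); np.savez('pics/w5.npz',**w)
E
```

```text
t 14.6 pos [0.5392 0.0197 0.2844] yaw -0.0001 F [0.  0.3 0.1] w 0.0875 gf 0.0
turn -0.0
tx,ty,tz [ 2.69 -2.68 -0.52]
```

View pics/w5.png

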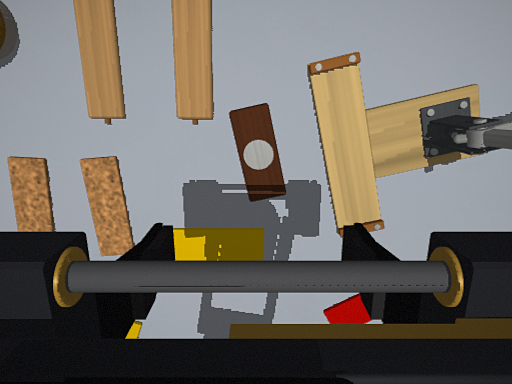

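Caul now lies at (258,152) on the bench and the bed is empty. The slats are at (195,60) and (100,60), the sheets at (107,205) and (31,193). Moving over the slats.

>>> play_rows:
  steps: [1, 0.37, -0.37, -0.06, 0, 1, 0.37, -0.37, -0.06, 0, 1, 0.37, -0.37, -0.06, 0, 1, 0.37, -0.37, -0.06, 0, 1, 0.37, -0.37, -0.06, 0, 1, 0.37, -0.37, -0.06, 0, 1, 0.37, -0.37, -0.06, 0, 1, 0.37, -0.37, -0.06, 0, 1, 0, 0, 0, 0, 1, 0, 0, 0, 0]

```text
time: 15.65
position: [0.6282, 0.1089, 0.2979]
tool_rot: [1.0, 0.0, -0.001, 0.0]
ft_force: [-0.8, 0.6, 0.1]
grip_width: 0.0873
grip_force: 0.0
```

```bash
python3 - <<'E'
from h import *
w=cam('wrist'); save(w,'w6'); np.savez('pics/w6.npz',**w); st()
wood=lambda h,s,v:(h>5)&(h<24)&(s>70)&(v>60)
rects(w,(0,0,512,225),wood,[.01])
print('w5'); w5=dict(np.load('pics/w5.npz'))
rects(w5,(0,0,300,225),wood,[.01])
hs=cv2.cvtColor(w['image'],cv2.COLOR_RGB2HSV)
u=proj(w,[[.664,.097,.01],[.666,.21,.01],[.462,.223,.008]]).astype(int);print(u,[hs[min(b,383),a] for a,b in u])
E
```

```text
t 15.7 pos [0.6279 0.1085 0.2979] yaw 0.0004 F [-0.2 -0.1  0.1] w 0.0868 gf 0.0
px [324. 195.] z 0.01 c [566.9  17.6] size [36.1 60.9] yaw 0.221
px [440. 175.] z 0.01 c [ 593.1 -137.6] size [136.9 196.4] yaw -1.569
px [ 62. 102.] z 0.01 c [689.3 357.7] size [80.8 88.5] yaw -1.569
px [266. 116.] z 0.01 c [669.8  97.8] size [ 45.  172.1] yaw -0.018
px [179. 117.] z 0.01 c [667.5 210.3] size [ 45.3 178.5] yaw 0.002
px [454.  21.] z 0.01 c [ 786.  -127.6] size [29.5 47.4] yaw 0.066
px [412.   8.] z 0.01 c [800.9 -76. ] size [25.1 59.9] yaw -1.141
px [14. 10.] z 0.01 c [797.4 401. ] size [21.6 33.6] yaw -1.569
w5
px [ 30. 191.] z 0.01 c [486.5 322.4] size [50.5 94.6] yaw -0.052
px [105. 192.] z 0.01 c [486.1 223.4] size [49.2 95. ] yaw 0.083
px [257. 147.] z 0.01 c [544.7  20.3] size [ 47.9 105.9] yaw 0.211
px [192.  61.] z 0.01 c [647.3  97.6] size [ 45.5 140.1] yaw -0.019
px [100.  61.] z 0.01 c [647.1 209.2] size [ 46.4 139.7] yaw 0.002
[[266 123]
 [179 122]
 [179 262]] [array([ 17, 133, 173], dtype=uint8), array([ 16, 134, 173], dtype=uint8), array([120,   6,  44], dtype=uint8)]
```

>>> play_rows:
  steps: [1, 0.65, 0.18, 0.4, 0, 1, 0.64, 0.18, 1, 0.18, 1, 0, 0, 1, 0, 1, 0, 0, 1, 0, 1, 0, 0, 1, 0, 1, 0, 0, 1, 0, 1, 0, 0, 1, 0, 1, 0, 0, 1, 0, 1, 0, 0, 1, 0, 1, 0, 0, 0.7, 0]

```text
time: 16.7
position: [0.6654, 0.0969, 0.0233]
tool_rot: [1.0, -0.009, -0.002, 0.0]
ft_force: [0.3, -1.0, 0.3]
grip_width: 0.0871
grip_force: 0.0
```

>>> play_rows:
  steps: [1, 0, 0, 0.5, 0, 1, 0, 0, 0.14, 0, 1, 0, 0, 0, 0, -1, 0, 0, 0, 0, -1, 0, 0, 0, 0, -1, 0, 0, 0, 0, -1, 0, 0, 0, 0, -1, 0, 0, 0, 0, -1, 0, 0, 0, 0, -1, 0, 0, 0, 0]
  grip_force: 20

```text
time: 17.7
position: [0.667, 0.0977, 0.0064]
tool_rot: [1.0, -0.009, 0.0, -0.0]
ft_force: [1.4, 0.2, 1.1]
grip_width: 0.0451
grip_force: 20.0
```

```bash
python3 - <<'E'
from h import *
units([.5425,-.0945,.1],.213)
E
```

```text
t 17.7 pos [0.667  0.0977 0.0064] yaw -0.0182 F [1.4 0.2 1.1] w 0.0451 gf 20.0
turn -2.31
tx,ty,tz [-5.41  5.38 -3.12]
```

>>> play_rows:
  steps: [-0.5, 0, 0, 0, 0, 0.3, 0, 0, 0, 0, 0.3, 0, 0, 0.1, 0, 0.3, 0, 0, 0, 0, -1, 0, 0, 0, 0, -1, 0, 0, 0, 0, -1, 0, 0, 0, 0, -1, 0, 0, 0, 0, -1, 0, 0, 0, 0, -1, 0, 0, 0, 0]

```text
time: 18.7
position: [0.6669, 0.0976, 0.0031]
tool_rot: [1.0, -0.009, -0.0, -0.0]
ft_force: [0.5, 0.5, -2.3]
grip_width: 0.0457
grip_force: 20.0
```

>>> play_rows:
  steps: [-1, 0, 0, -0.4, 0, -1, 0, 0, -0.7, 0, -1, 0, 0, -0.7, 0, -1, 0, 0, -0.7, -0.6, -1, 0, 0, -0.7, -0.6, -1, 0, 0, 0, -0.6, -1, 0, 0, 0, -0.51, -1, 0, 0, 0, 0, -1, 0, 0, 0, 0, -1, 0, 0, 0, 0]

```text
time: 19.7
position: [0.6669, 0.0976, 0.0994]
tool_rot: [0.994, 0.106, -0.0, -0.0]
ft_force: [1.1, -0.2, -1.7]
grip_width: 0.0457
grip_force: 20.0
```

```bash
python3 - <<'E'
from h import *
units([.5425,-.0945,.016],.213)
w=cam('wrist'); save(w,'w7'); np.savez('pics/w7.npz',**w)
E
```

```text
t 19.7 pos [0.6669 0.0976 0.0994] yaw 0.2121 F [ 1.1 -0.2 -1.7] w 0.0457 gf 20.0
turn -0.01
tx,ty,tz [-5.41  5.38  2.78]
```

View pics/w7.png

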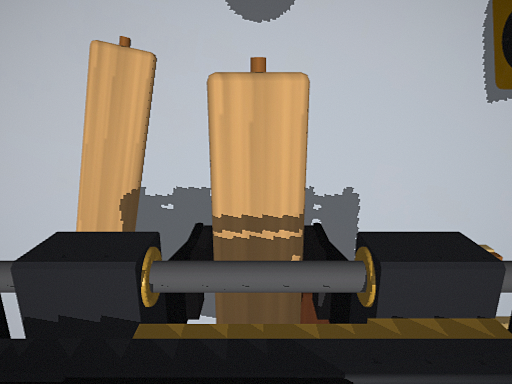

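The slat is held square, with its pin tip at (258,58). From that I check its offset in the hand.

```bash
python3 - <<'E'
from h import *
w=dict(np.load('pics/w7.npz')); o=robot.get_obs()
P=onz(w,[[258,57],[258,73],[208,78],[309,78]],.104); R=Ro.from_quat(o['tool_rot']).as_matrix()
print(((P-o['position'])@R).round(4))
E
```

```text
[[ 0.0892  0.0008 -0.0048]
 [ 0.0826  0.0008 -0.0048]
 [ 0.0805 -0.0213 -0.0048]
 [ 0.0806  0.0233 -0.0048]]
```

>>> play_rows:
  steps: [-1, -0.4, 0.4, 0, 0, -1, -0.7, 0.7, 0, 0, -1, -0.7, 0.7, 0, 0, -1, -0.7, 0.7, 0, 0, -1, -0.7, 0.7, 0, 0, -1, -0.7, 0.7, 0, 0, -1, -0.7, 0.7, 0, 0, -1, -0.7, 0.7, 0, 0, -1, -0.11, 0.08, 0, 0, -1, 0, 0, 0, 0]

```text
time: 20.75
position: [0.5423, -0.0951, 0.0993]
tool_rot: [0.994, 0.105, 0.0, -0.0]
ft_force: [-0.2, 0.4, -0.8]
grip_width: 0.0455
grip_force: 20.0
```

```bash
python3 - <<'E'
from h import *
units([.5425,-.0945,.016],.213)
E
```

```text
t 20.75 pos [ 0.5423 -0.0951  0.0993] yaw 0.2104 F [-0.2  0.4 -0.8] w 0.0455 gf 20.0
turn -0.03
tx,ty,tz [ 0.01 -0.02  2.78]
```

>>> play_rows:
  steps: [-1, 0, 0, 0.4, 0, -1, 0, 0, 0.7, 0, -1, 0, 0, 0.7, 0, -1, 0, 0, 0.6, 0, -1, 0, 0, 0.25, 0, -1, 0, 0, 0.13, 0, -1, 0, 0, 0, 0, -1, 0, 0, 0, 0, 0.5, 0, 0, 0, 0, 0.5, 0, 0, 0, 0]

```text
time: 21.75
position: [0.543, -0.0946, 0.0164]
tool_rot: [0.994, 0.106, 0.001, 0.0]
ft_force: [-0.1, 0.3, 0.0]
grip_width: 0.0545
grip_force: 0.0
```

>>> play_rows:
  steps: [0.5, 0, 0, 0, 0, 0.5, 0, 0, -0.3, 0, 0.5, 0, 0, -1, 0, 0.5, 0, 0, -1, 0, 1, 0, 0, -1, 0, 1, 0, 0, -1, 0, 1, 0, 0, -1, 0, 1, 0, 0, -1, 0, 1, 0, 0, -1, 0, 1, 0, 0, -1, 0]

```text
time: 22.75
position: [0.542, -0.0943, 0.2669]
tool_rot: [0.994, 0.106, 0.0, 0.0]
ft_force: [0.6, -0.8, -0.4]
grip_width: 0.0865
grip_force: 0.0
```

```bash
python3 - <<'E'
from h import *
units([.47,.16,.3],0.08)
w=cam('wrist'); save(w,'w8'); np.savez('pics/w8.npz',**w)
J=np.array([.5428,-.0945]);a=.213;c,s=np.cos(a),np.sin(a)
print(proj(w,[[J[0]+c*x-s*y,J[1]+s*x+c*y,z] for x,y,z in [(-.115,-.03,.022),(-.115,.03,.022),(.115,.03,.022),(.115,-.03,.022),(.09,0,.017),(-.09,0,.017)]]).round(0))
E
```

```text
t 22.75 pos [ 0.542  -0.0943  0.2669] yaw 0.2127 F [ 0.6 -0.8 -0.4] w 0.0865 gf 0.0
turn 1.33
tx,ty,tz [-1.71 -8.64 -1.1 ]
[[281. 244.]
 [235. 244.]
 [231.  55.]
 [284.  55.]
 [258.  78.]
 [258. 224.]]
```

View pics/w8.png

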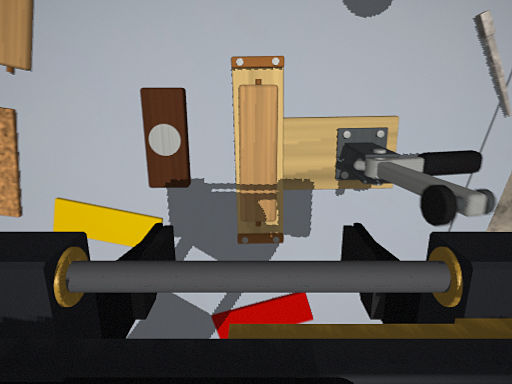

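The slat sits on the bed with pins at (258,81) and (260,227), centred between the cleats. Next is the sheet.

>>> play_rows:
  steps: [1, 0, 0, -0.5, 0.67, 1, 0, 0, -0.6, 0.67, 1, -0.1, -0.5, 0, 0, 1, -0.22, -0.9, 0, 0, 1, -0.22, -0.9, 0, 0, 1, -0.22, -0.9, 0, 0, 1, -0.22, -0.9, 0, 0, 1, -0.22, -0.9, 0, 0, 1, -0.22, -0.9, 0, 0, 1, -0.22, -0.9, 0, 0]

```text
time: 23.8
position: [0.4753, 0.1069, 0.2971]
tool_rot: [0.999, 0.04, -0.001, -0.0]
ft_force: [-0.7, -0.3, 0.9]
grip_width: 0.0872
grip_force: 0.0
```

>>> play_rows:
  steps: [1, -0.22, -0.9, 0, 0, 1, -0.22, -0.9, 0, 0, 1, -0.2, -0.9, 0, 0, 1, -0.1, -0.5, 0, 0, 1, 0, 0, 0, 0, 1, 0, 0, 0, 0, 1, 0, 0, 0, 0, 1, 0, 0, 0, 0, 1, 0, 0, 0, 0, 1, 0, 0, 0, 0]

```text
time: 24.8
position: [0.4479, 0.1985, 0.2978]
tool_rot: [0.999, 0.039, -0.0, 0.0]
ft_force: [0.3, -0.5, -0.4]
grip_width: 0.087
grip_force: 0.0
```

```bash
python3 - <<'E'
from h import *
st(); w=cam('wrist'); save(w,'w9'); np.savez('pics/w9.npz',**w)
wood=lambda h,s,v:(h>5)&(h<22)&(s>70)&(v>60)
rects(w,(0,0,512,228),wood,[.008])
print(proj(w,[[.462,.223,.008]]))
E
```

```text
t 24.8 pos [0.4479 0.1985 0.2978] yaw 0.0779 F [ 0.3 -0.5 -0.4] w 0.087 gf 0.0
px [  9. 200.] z 0.008 c [351.5 538.2] size [24.5 47.5] yaw -1.046
px [238. 136.] z 0.008 c [463.6 224.2] size [ 47.6 138.2] yaw 0.078
px [161. 130.] z 0.008 c [463.1 326.5] size [ 48.3 139.1] yaw -0.053
px [406.  89.] z 0.008 c [540.   14.6] size [ 48.4 119.7] yaw 0.212
px [488.  92.] z 0.008 c [540.7 -93.7] size [ 61.9 232. ] yaw 0.23
px [257.  23.] z 0.008 c [604.  211.1] size [44.9 52.9] yaw 0.003
[[239.80949527 138.94440409]]
```

>>> play_rows:
  steps: [1, 0.3, -0.4, 0.4, 0, 1, 0.29, -0.41, 1, 0, 1, 0, 0, 1, 0, 1, 0, 0, 1, 0, 1, 0, 0, 1, 0, 1, 0, 0, 1, 0, 1, 0, 0, 1, 0, 1, 0, 0, 1, 0, 1, 0, 0, 1, 0, 1, 0, 0, 0.7, 0]

```text
time: 25.85
position: [0.4631, 0.2243, 0.023]
tool_rot: [0.999, 0.039, -0.001, 0.0]
ft_force: [-0.2, 0.1, 0.9]
grip_width: 0.0871
grip_force: 0.0
```

>>> play_rows:
  steps: [1, 0, 0, 0.5, 0, 1, 0, 0, 0.23, 0, 1, 0, 0, 0, 0, -1, 0, 0, 0, 0, -1, 0, 0, 0, 0, -1, 0, 0, 0, 0, -1, 0, 0, 0, 0, -1, 0, 0, 0, 0, -1, 0, 0, 0, 0, -1, 0, 0, 0, 0]
  grip_force: 20

```text
time: 26.85
position: [0.4635, 0.2247, 0.0032]
tool_rot: [0.999, 0.039, 0.0, -0.0]
ft_force: [0.0, -0.3, 1.9]
grip_width: 0.0477
grip_force: 20.0
```

>>> play_rows:
  steps: [-1, 0, 0, -0.4, 0, -1, 0, 0, -0.7, 0, -1, 0, 0, -0.7, 0, -1, 0, 0, -0.7, -0.45, -1, 0, 0, -0.7, -0.45, -1, 0, 0, 0, -0.45, -1, 0, 0, 0, 0, -1, 0, 0, 0, 0, -1, 0, 0, 0, 0, -1, 0, 0, 0, 0]

```text
time: 27.85
position: [0.463, 0.2245, 0.0985]
tool_rot: [0.994, 0.107, -0.001, 0.0]
ft_force: [0.2, -0.0, -0.5]
grip_width: 0.0479
grip_force: 20.0
```

```bash
python3 - <<'E'
from h import *
units([.5425,-.0945,.1],.213)
w=cam('wrist'); save(w,'w10'); np.savez('pics/w10.npz',**w); o=robot.get_obs()
rects(w,(100,0,400,228),lambda h,s,v:(h>5)&(h<22)&(s>70)&(v>60),[.105])
E
```

```text
t 27.85 pos [0.463  0.2245 0.0985] yaw 0.2134 F [ 0.2 -0.  -0.5] w 0.0479 gf 20.0
turn 0.0
tx,ty,tz [ 0.34 10.95 -0.05]
px [258. 166.] z 0.105 c [502.4 232.4] size [47.  58.6] yaw 0.215
px [130. 148.] z 0.105 c [495.4 292.6] size [29.8 77.1] yaw -0.053
px [319.  20.] z 0.105 c [569.3 221.1] size [15.6 29.5] yaw -1.357
```

>>> play_rows:
  steps: [-1, 0.03, 0.5, 0, 0, -1, 0.03, 0.95, 0, 0, -1, 0.03, 0.95, 0, 0, -1, 0.03, 0.95, 0, 0, -1, 0.03, 0.95, 0, 0, -1, 0.03, 0.95, 0, 0, -1, 0.03, 0.95, 0, 0, -1, 0.03, 0.95, 0, 0, -1, 0.03, 0.95, 0, 0, -1, 0.03, 0.95, 0, 0]

```text
time: 28.9
position: [0.5297, -0.0411, 0.0987]
tool_rot: [0.994, 0.106, -0.0, 0.0]
ft_force: [1.2, -0.2, -0.9]
grip_width: 0.0479
grip_force: 20.0
```

>>> play_rows:
  steps: [-1, 0.03, 0.95, 0, 0, -1, 0.01, 0.6, 0, 0, -1, 0, 0.35, 0, 0, -1, 0, 0, 0, 0, -1, 0, 0, 0, 0, -1, 0, 0, 0, 0, -1, 0, 0, 0, 0, -1, 0, 0, 0, 0, -1, 0, 0, 0, 0, -1, 0, 0, 0, 0]

```text
time: 29.9
position: [0.5431, -0.0939, 0.099]
tool_rot: [0.994, 0.107, 0.0, -0.0]
ft_force: [1.0, -0.5, 0.0]
grip_width: 0.0474
grip_force: 20.0
```

```bash
python3 - <<'E'
from h import *
units([.5425,-.0945,.026],.213)
E
```

```text
t 29.9 pos [ 0.5431 -0.0939  0.099 ] yaw 0.2143 F [ 1.  -0.5  0. ] w 0.0474 gf 20.0
turn 0.01
tx,ty,tz [-0.02  0.01  2.43]
```

>>> play_rows:
  steps: [-1, 0, 0, 0.4, 0, -1, 0, 0, 0.7, 0, -1, 0, 0, 0.7, 0, -1, 0, 0, 0.4, 0, -1, 0, 0, 0.15, 0, -1, 0, 0, 0.08, 0, -1, 0, 0, 0, 0, -1, 0, 0, 0, 0, 0.5, 0, 0, 0, 0, 0.5, 0, 0, 0, 0]

```text
time: 30.9
position: [0.5435, -0.0944, 0.0267]
tool_rot: [0.994, 0.107, 0.001, 0.0]
ft_force: [-0.1, 0.3, 0.2]
grip_width: 0.0568
grip_force: 0.0
```

>>> play_rows:
  steps: [0.5, 0, 0, 0, 0, 0.5, 0, 0, -0.3, 0, 0.5, 0, 0, -1, 0, 0.5, 0, 0, -1, 0, 1, 0, 0, -1, 0, 1, 0, 0, -1, 0, 1, 0, 0, -1, 0, 1, 0, 0, -1, 0, 1, 0, 0, -1, 0, 1, 0, 0, -1, 0]

```text
time: 31.9
position: [0.5426, -0.094, 0.2771]
tool_rot: [0.994, 0.107, 0.0, 0.0]
ft_force: [1.1, 0.0, 0.0]
grip_width: 0.0865
grip_force: 0.0
```

```bash
python3 - <<'E'
from h import *
st(); w=cam('wrist'); save(w,'w11'); np.savez('pics/w11.npz',**w)
rects(w,(225,40,290,210),lambda h,s,v:(h>5)&(h<17)&(s>110)&(v>40),[.03])
E
```

```text
t 31.9 pos [ 0.5426 -0.094   0.2771] yaw 0.2138 F [1.1 0.  0. ] w 0.0865 gf 0.0
px [258. 152.] z 0.03 c [544.8 -94.7] size [ 47.1 138.5] yaw 0.219
```

>>> play_rows:
  steps: [1, 0, 0, -0.2, 0.7, 1, 0, 0, -0.3, 0.7, 1, 0, 0, -0.3, 0.71, 1, 0.14, -0.5, 0, 0, 1, 0.28, -0.93, 0, 0, 1, 0.28, -0.93, 0, 0, 1, 0.28, -0.93, 0, 0, 1, 0.28, -0.93, 0, 0, 1, 0.28, -0.93, 0, 0, 1, 0.28, -0.93, 0, 0]

```text
time: 32.95
position: [0.5967, 0.0908, 0.2986]
tool_rot: [1.0, 0.003, -0.0, -0.0]
ft_force: [0.2, 0.9, 0.7]
grip_width: 0.0871
grip_force: 0.0
```

>>> play_rows:
  steps: [1, 0.28, -0.93, 0, 0, 1, 0.28, -0.93, 0, 0, 1, 0.28, -0.93, 0, 0, 1, 0.28, -0.93, 0, 0, 1, 0, 0, 0, 0, 1, 0, 0, 0, 0, 1, 0, 0, 0, 0, 1, 0, 0, 0, 0, 1, 0, 0, 0, 0, 1, 0, 0, 0, 0]

```text
time: 33.95
position: [0.6304, 0.1993, 0.2992]
tool_rot: [1.0, 0.001, 0.0, -0.0]
ft_force: [-1.2, 0.2, -0.1]
grip_width: 0.0869
grip_force: 0.0
```

```bash
python3 - <<'E'
from h import *
st(); w=cam('wrist'); save(w,'w12'); np.savez('pics/w12.npz',**w)
wood=lambda h,s,v:(h>5)&(h<22)&(s>70)&(v>60)
rects(w,(0,0,512,228),wood,[.01],op=2)
a=cv2.imread('pics/w11.png');b=cv2.imread('pics/w12.png')
cv2.imwrite('pics/v11.png',np.hstack([cv2.resize(x,(400,300)) for x in (a,b)]))
E
```

```text
t 33.95 pos [0.6304 0.1993 0.2992] yaw 0.0018 F [-1.2  0.2 -0.1] w 0.0869 gf 0.0
px [ 26. 208.] z 0.01 c [535.3 528.6] size [56.1 78.7] yaw -0.908
px [387. 203.] z 0.01 c [554.8  18. ] size [48.4 80.1] yaw 0.216
px [ 55. 188.] z 0.01 c [579.5 477.4] size [52.7 69.7] yaw -0.832
px [476. 180.] z 0.01 c [ 584.7 -101. ] size [ 93.9 151.3] yaw 0.231
px [ 35. 145.] z 0.01 c [636.3 496.5] size [53.9 67.9] yaw -0.947
px [ 76. 142.] z 0.01 c [642.5 440. ] size [29.7 62.9] yaw -0.257
px [139. 106.] z 0.01 c [688.1 352.4] size [81.5 85.6] yaw -1.568
px [250. 118.] z 0.01 c [669.2 209.8] size [ 44.6 171.6] yaw 0.001
px [51. 69.] z 0.01 c [731.7 458.4] size [ 80.3 134.1] yaw 0.686
px [484.  16.] z 0.01 c [795.4 -71.8] size [33.9 67.5] yaw -1.568
px [46. 20.] z 0.01 c [789.  451.3] size [ 44.1 101.3] yaw -1.568
```

View pics/v11.png

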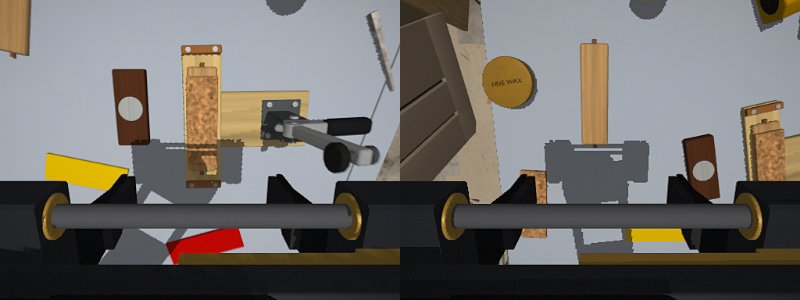

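Left: the sheet lies centred on the slat at (202,113). Right: slat 2 is unmoved at (594,93), tin at (509,82). Grasping slat 2.

>>> play_rows:
  steps: [1, 0.62, -0.18, 0.4, 0, 1, 0.61, -0.17, 1, 0, 1, 0, 0, 1, 0, 1, 0, 0, 1, 0, 1, 0, 0, 1, 0, 1, 0, 0, 1, 0, 1, 0, 0, 1, 0, 1, 0, 0, 1, 0, 1, 0, 0, 1, 0, 1, 0, 0, 0.7, 0]

```text
time: 35.0
position: [0.6664, 0.2101, 0.0238]
tool_rot: [1.0, 0.001, -0.001, 0.0]
ft_force: [-0.0, 0.0, -0.1]
grip_width: 0.0872
grip_force: 0.0
```

>>> play_rows:
  steps: [1, 0, 0, 0.5, 0, 1, 0, 0, 0.26, 0, 1, 0, 0, 0, 0, -1, 0, 0, 0, 0, -1, 0, 0, 0, 0, -1, 0, 0, 0, 0, -1, 0, 0, 0, 0, -1, 0, 0, 0, 0, -1, 0, 0, 0, 0, -1, 0, 0, 0, 0]
  grip_force: 20

```text
time: 36.0
position: [0.6674, 0.2107, 0.0035]
tool_rot: [1.0, 0.001, 0.0, -0.0]
ft_force: [-0.3, 1.0, 1.0]
grip_width: 0.0456
grip_force: 20.0
```

>>> play_rows:
  steps: [-1, 0, 0, -0.4, 0, -1, 0, 0, -0.7, 0, -1, 0, 0, -0.7, 0, -1, 0, 0, -0.8, -0.6, -1, 0, 0, -0.8, -0.6, -1, 0, 0, 0, -0.6, -1, 0, 0, 0, -0.31, -1, 0, 0, 0, 0, -1, 0, 0, 0, 0, -1, 0, 0, 0, 0]

```text
time: 37.0
position: [0.6671, 0.2106, 0.1052]
tool_rot: [0.994, 0.106, -0.0, 0.0]
ft_force: [-0.5, -0.8, -1.0]
grip_width: 0.0457
grip_force: 20.0
```

```bash
python3 - <<'E'
from h import *
units([.5425,-.0945,.1],.213)
w=cam('wrist'); save(w,'w13'); o=robot.get_obs()
rects(w,(170,0,340,210),lambda h,s,v:(h>5)&(h<22)&(s>70)&(v>60),[.11],op=2)
E
```

```text
t 37.0 pos [0.6671 0.2106 0.1052] yaw 0.2134 F [-0.5 -0.8 -1. ] w 0.0457 gf 20.0
turn 0.0
tx,ty,tz [-6.21  9.06  0.17]
px [258. 134.] z 0.11 c [720.3 221. ] size [45.2 70.1] yaw 0.214
```

>>> play_rows:
  steps: [-1, -0.27, 0.4, 0, 0, -1, -0.54, 0.79, 0, 0, -1, -0.54, 0.79, 0, 0, -1, -0.54, 0.79, 0, 0, -1, -0.54, 0.79, 0, 0, -1, -0.54, 0.79, 0, 0, -1, -0.54, 0.79, 0, 0, -1, -0.54, 0.79, 0, 0, -1, -0.54, 0.79, 0, 0, -1, -0.54, 0.79, 0, 0]

```text
time: 38.05
position: [0.5635, -0.0439, 0.1054]
tool_rot: [0.994, 0.106, -0.0, 0.0]
ft_force: [0.9, 0.1, -1.0]
grip_width: 0.0458
grip_force: 20.0
```

>>> play_rows:
  steps: [-1, -0.54, 0.79, 0, 0, -1, -0.36, 0.5, 0, 0, -1, -0.18, 0.26, 0, 0, -1, 0, 0, 0, 0, -1, 0, 0, 0, 0, -1, 0, 0, 0, 0, -1, 0, 0, 0, 0, -1, 0, 0, 0, 0, -1, 0, 0, 0, 0, -1, 0, 0, 0, 0]

```text
time: 39.05
position: [0.543, -0.0942, 0.1052]
tool_rot: [0.994, 0.107, -0.0, -0.0]
ft_force: [-0.4, -0.3, -1.8]
grip_width: 0.0456
grip_force: 20.0
```

```bash
python3 - <<'E'
from h import *
units([.5425,-.0945,.0343],.213)
E
```

```text
t 39.05 pos [ 0.543  -0.0942  0.1052] yaw 0.2144 F [-0.4 -0.3 -1.8] w 0.0456 gf 20.0
turn 0.01
tx,ty,tz [-0.02  0.01  2.36]
```

>>> play_rows:
  steps: [-1, 0, 0, 0.4, 0, -1, 0, 0, 0.7, 0, -1, 0, 0, 0.7, 0, -1, 0, 0, 0.34, 0, -1, 0, 0, 0.14, 0, -1, 0, 0, 0.08, 0, -1, 0, 0, 0, 0, -1, 0, 0, 0, 0, 0.5, 0, 0, 0, 0, 0.5, 0, 0, 0, 0]

```text
time: 40.05
position: [0.5434, -0.0947, 0.0351]
tool_rot: [0.994, 0.107, 0.001, 0.0]
ft_force: [-0.5, -0.3, -0.2]
grip_width: 0.0544
grip_force: 0.0
```

>>> play_rows:
  steps: [0.5, 0, 0, 0, 0, 0.5, 0, 0, -0.3, 0, 0.5, 0, 0, -1, 0, 0.5, 0, 0, -1, 0, 1, 0, 0, -1, 0, 1, 0, 0, -1, 0, 1, 0, 0, -1, 0, 1, 0, 0, -1, 0, 1, 0, 0, -1, 0, 1, 0, 0, -1, 0]

```text
time: 41.05
position: [0.5424, -0.0943, 0.2855]
tool_rot: [0.994, 0.107, 0.0, 0.0]
ft_force: [-0.2, 0.1, 0.1]
grip_width: 0.0864
grip_force: 0.0
```

```bash
python3 - <<'E'
from h import *
st(); w=cam('wrist'); save(w,'w14'); np.savez('pics/w14.npz',**w)
rects(w,(225,60,290,225),lambda h,s,v:(h>5)&(h<19)&(s>100)&(v>40),[.04],op=2)
rects(w,(120,70,210,210),lambda h,s,v:((h<14)&(s>100)&(v<130)),[.02],op=2)
E
```

```text
t 41.05 pos [ 0.5424 -0.0943  0.2855] yaw 0.2138 F [-0.2  0.1  0.1] w 0.0864 gf 0.0
px [259. 152.] z 0.04 c [543.2 -96.5] size [ 47.8 177.2] yaw 0.211
px [258.  66.] z 0.04 c [644.8 -73.4] size [ 9.6 55.4] yaw -1.356
px [170. 137.] z 0.02 c [538.9  15.7] size [ 50.8 118.5] yaw 0.216
```

View pics/w14.png

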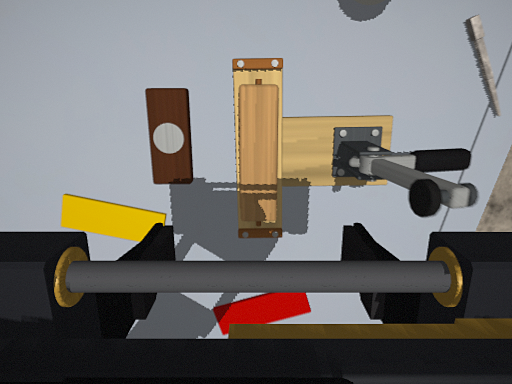

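The top slat is centred at (259,155) and the caul is at (169,137). Fetching the caul.

>>> play_rows:
  steps: [1, 0.1, -0.5, 0, 0, 1, 0.16, -0.9, 0, 0, 1, 0.16, -0.9, 0, 0, 1, 0.16, -0.9, 0, 0, 1, 0.1, -0.48, 0.4, 0, 1, 0, 0, 1, 0, 1, 0, 0, 1, 0, 1, 0, 0, 1, 0, 1, 0, 0, 1, 0, 1, 0, 0, 1, 0]

```text
time: 42.1
position: [0.5379, 0.0183, 0.1189]
tool_rot: [0.994, 0.107, -0.001, -0.0]
ft_force: [0.1, -0.0, 0.5]
grip_width: 0.0871
grip_force: 0.0
```

>>> play_rows:
  steps: [1, 0, 0, 1, 0, 1, 0, 0, 1, 0, 1, 0, 0, 1, 0, 1, 0, 0, 0.6, 0, 1, 0, 0, 0.29, 0, 1, 0, 0, 0, 0, -1, 0, 0, 0, 0, -1, 0, 0, 0, 0, -1, 0, 0, 0, 0, -1, 0, 0, 0, 0]
  grip_force: 20

```text
time: 43.1
position: [0.54, 0.0176, 0.0056]
tool_rot: [0.994, 0.107, 0.001, 0.0]
ft_force: [-0.5, 0.2, -0.7]
grip_width: 0.0626
grip_force: 0.0
```

>>> play_rows:
  steps: [-1, 0, 0, 0, 0, -1, 0, 0, 0, 0, -1, 0, 0, -0.4, 0, -1, 0, 0, -0.8, 0, -1, 0, 0, -0.8, 0, -1, 0, 0, -0.8, 0, -1, 0, 0, -0.4, 0, -1, 0, 0, 0, 0, -1, 0, 0, 0, 0, -1, 0, 0, 0, 0]

```text
time: 44.1
position: [0.5384, 0.0178, 0.0997]
tool_rot: [0.994, 0.107, -0.001, -0.0]
ft_force: [0.3, 0.0, -1.2]
grip_width: 0.0499
grip_force: 20.0
```

```bash
python3 - <<'E'
from h import *
w=cam('wrist'); save(w,'w15'); 
units([.5425,-.0945,.05],.213)
rects(w,(170,0,340,220),lambda h,s,v:(h<16)&(s>100)&(v<140),[.12],op=2)
E
```

```text
t 44.15 pos [0.5385 0.0178 0.0996] yaw 0.2137 F [ 0.7  0.1 -1. ] w 0.0499 gf 20.0
turn 0.01
tx,ty,tz [-0.66  3.69  1.65]
px [259. 174.] z 0.12 c [578.1  25.2] size [40.9 46.8] yaw -1.355
```

>>> play_rows:
  steps: [-1, -0.1, 0.4, 0, 0, -1, -0.14, 0.8, 0, 0, -1, -0.14, 0.8, 0, 0, -1, -0.14, 0.8, 0, 0, -1, -0.14, 0.6, 0, 0, -1, 0, 0.29, 0, 0, -1, 0, 0, 0, 0, -1, 0, 0, 0.5, 0, -1, 0, 0, 0.7, 0, -1, 0, 0, 0.4, 0]

```text
time: 45.15
position: [0.5426, -0.0935, 0.0514]
tool_rot: [0.994, 0.107, -0.001, -0.001]
ft_force: [-0.3, 0.2, -1.3]
grip_width: 0.05
grip_force: 20.0
```

>>> play_rows:
  steps: [-1, 0, 0, 0.16, 0, -1, 0, 0, 0.08, 0, -1, 0, 0, 0, 0, -1, 0, 0, 0, 0, 0.6, 0, 0, 0, 0, 0.6, 0, 0, 0, 0, 0.6, 0, 0, 0, 0, 0.6, 0, 0, -0.3, 0, 0.6, 0, 0, -0.8, 0, 0.6, 0, 0, -1, 0]

```text
time: 46.15
position: [0.5427, -0.0944, 0.1088]
tool_rot: [0.994, 0.107, -0.001, -0.001]
ft_force: [1.6, 0.2, 0.2]
grip_width: 0.0689
grip_force: 0.0
```

>>> play_rows:
  steps: [1, 0, 0, -1, 0, 1, 0, 0, -1, 0, 1, 0, 0, -1, 0, 1, 0, 0, -1, 0, 1, 0, 0, -1, 0, 1, 0, 0, -1, 0, 1, 0, 0, -0.6, 0, 1, 0, 0, 0, 0, 1, 0, 0, 0, 0, 1, 0, 0, 0, 0]

```text
time: 47.15
position: [0.5425, -0.0943, 0.3052]
tool_rot: [0.994, 0.107, -0.001, -0.001]
ft_force: [-0.3, 0.7, 0.5]
grip_width: 0.0869
grip_force: 0.0
```

```bash
python3 - <<'E'
from h import *
st(); w=cam('wrist'); save(w,'w16'); np.savez('pics/w16.npz',**w); s=cam('side'); t=cam('top'); np.savez('pics/s16.npz',**s);np.savez('pics/t16.npz',**t)
rects(w,(225,60,290,225),lambda h,s,v:(h<14)&(s>100)&(v<130)|((s<40)&(v>120)),[.06],op=2)
J=np.array([.5428,-.0945]);a=.213;c,q=np.cos(a),np.sin(a)
print(proj(w,[[J[0],J[1],.06]]))
cv2.imwrite('pics/v16.png',np.hstack([w['image'][:,:,::-1],cv2.resize(s['image'][170:300,220:320,::-1],(288,384))]))
E
```

```text
t 47.15 pos [ 0.5425 -0.0943  0.3052] yaw 0.2137 F [-0.3  0.7  0.5] w 0.0869 gf 0.0
px [260. 154.] z 0.06 c [543.7 -96.7] size [ 48.5 117.5] yaw 0.211
px [286.  88.] z 0.06 c [ 626.5 -109.9] size [ 8.2 59.6] yaw 0.235
px [232. 121.] z 0.06 c [574.  -56.7] size [ 14.8 139.4] yaw 0.189
[[257.91373888 156.17612235]]
```

View pics/v16.png

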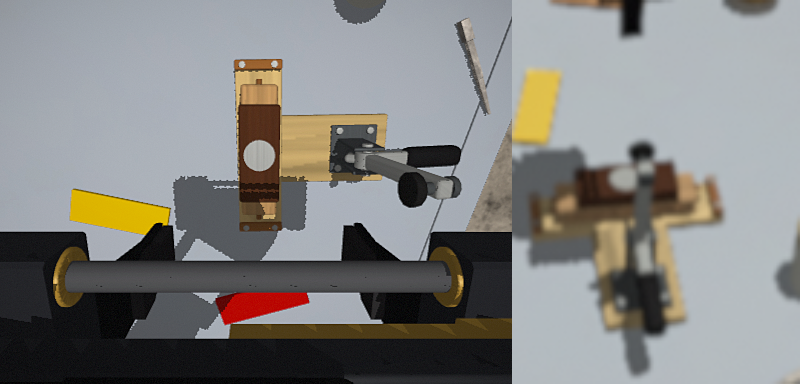

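The caul sits centred on the top slat: (260,154) against an expected (258,156). The clamp is still open. Now I go round behind the arm and push it shut.

>>> play_rows:
  steps: [-1, 0, 0, 0, -0.98, -1, 0, 0, 0, -0.98, -1, 0, 0, 0, -0.98, -1, 0, 0, 0, -0.98, -1, 0, 0, 0, -0.98, -1, 0, 0, 0, -0.98, -1, 0, 0, 0, -0.98, -1, 0, 0, 0, -0.98, -1, 0, 0, 0, -0.98, -1, 0, 0, 0, -0.98]

```text
time: 48.3
position: [0.5433, -0.0946, 0.3056]
tool_rot: [0.826, 0.564, -0.001, -0.001]
ft_force: [-0.3, -0.3, -0.3]
grip_width: 0.0148
grip_force: 0.0
```

>>> play_rows:
  steps: [-1, 0, 0, 0, -0.98, -1, 0, 0, 0, -0.98, -1, 0, 0, 0, -0.98, -1, 0, 0, 0, -0.98, -1, 0, 0, 0, -0.98, -1, 0, 0, 0, -0.98, -1, -0.4, 0, 0, 0, -1, -0.8, 0, 0, 0, -1, -0.8, 0, 0, 0, -1, -0.8, 0, 0, 0]

```text
time: 49.3
position: [0.5613, -0.1784, 0.306]
tool_rot: [0.63, 0.777, -0.0, -0.0]
ft_force: [0.0, -1.1, 0.4]
grip_width: 0.0004
grip_force: 0.0
```

>>> play_rows:
  steps: [-1, -0.8, 0, 0, 0, -1, -0.8, 0, 0, 0, -1, -0.8, 0, 0, 0, -1, -0.5, 0, 0, 0, -1, -0.3, 0, 0, 0, -1, 0, 0, 0, 0, -1, 0, 0, 0, 0, -1, 0, 0, 0, 0, -1, 0, 0, 0, 0, -1, 0, 0, 0, 0]

```text
time: 50.3
position: [0.5813, -0.2699, 0.3068]
tool_rot: [0.628, 0.778, 0.0, 0.0]
ft_force: [0.1, -0.6, -0.2]
grip_width: 0.0009
grip_force: 0.0
```

```bash
python3 - <<'E'
from h import *
units([.5808,-.2704,.16],1.784)
w=cam('wrist'); s=cam('side')
cv2.imwrite('pics/v17.png',np.hstack([cv2.resize(w['image'][:,:,::-1],(400,300)),cv2.resize(s['image'][150:300,170:370,::-1],(400,300))]))
E
```

```text
t 50.3 pos [ 0.5813 -0.2699  0.3068] yaw 1.7826 F [ 0.1 -0.6 -0.2] w 0.0009 gf 0.0
turn -0.01
tx,ty,tz [-0.01 -0.02  4.89]
```

View pics/v17.png

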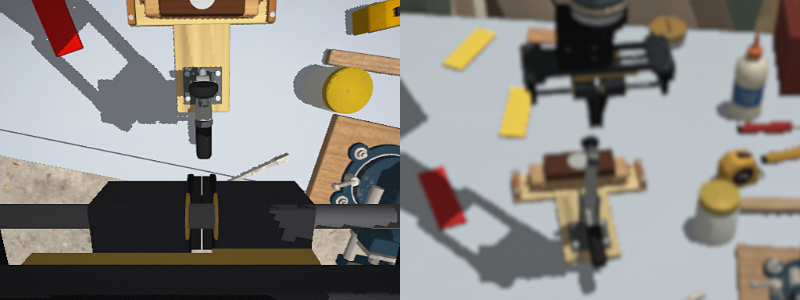

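The fingers at (202,200) are on the far side of the arm and foot at (203,88), in line with it. Descend and push.

>>> play_rows:
  steps: [-1, 0, 0, 0.5, 0, -1, 0, 0, 0.9, 0, -1, 0, 0, 0.9, 0, -1, 0, 0, 0.9, 0, -1, 0, 0, 0.9, 0, -1, 0, 0, 0.55, 0, -1, 0, 0, 0.24, 0, -1, 0, 0, 0, 0, -1, 0.2, 0, 0, 0, -1, 0.3, 0, 0, 0]

```text
time: 51.4
position: [0.579, -0.2566, 0.1613]
tool_rot: [0.629, 0.777, 0.0, 0.002]
ft_force: [0.8, -5.4, 3.2]
grip_width: 0.0004
grip_force: 3.1
```

>>> play_rows:
  steps: [-1, 0.4, 0, 0, 0, -1, 0.4, 0, 0, 0, -1, 0.4, 0, 0, 0, -1, 0.4, 0, 0, 0, -1, 0.4, 0, 0, 0, -1, 0.4, 0, 0, 0, -1, 0.3, 0, 0.15, 0, -1, 0.3, 0, 0.15, 0, -1, 0.3, 0, 0.2, 0, -1, 0.3, 0, 0.2, 0]

```text
time: 52.4
position: [0.555, -0.1489, 0.1388]
tool_rot: [0.629, 0.778, 0.0, -0.0]
ft_force: [0.3, 0.6, 0.7]
grip_width: 0.0004
grip_force: 0.0
```

```bash
python3 - <<'E'
from h import *
st()
w=cam('wrist'); s=cam('side')
cv2.imwrite('pics/v18.png',np.hstack([cv2.resize(w['image'][:,:,::-1],(400,300)),cv2.resize(s['image'][150:300,170:370,::-1],(400,300))]))
E
```

```text
t 52.4 pos [ 0.555  -0.1489  0.1388] yaw 1.7817 F [0.3 0.6 0.7] w 0.0004 gf 0.0
```

View pics/v18.png

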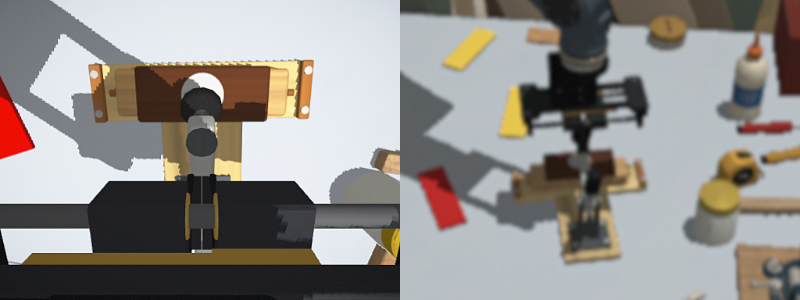

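The arm is past its middle with the foot at (200,100) coming over the caul. A bit further, then let it settle and rise.

>>> play_rows:
  steps: [-1, 0.3, 0, 0, 0, -1, 0.3, 0, 0, 0, -1, 0.2, 0, 0, 0, -1, 0, 0, 0, 0, -1, 0, 0, 0, 0, -1, 0, 0, 0, 0, -1, 0, 0, -0.5, 0, -1, 0, 0, -1, 0, -1, 0, 0, -1, 0, -1, 0, 0, -1, 0]

```text
time: 53.5
position: [0.5504, -0.1273, 0.2448]
tool_rot: [0.629, 0.777, -0.0, -0.0]
ft_force: [0.4, 0.7, -0.4]
grip_width: 0.0006
grip_force: 0.0
```

>>> play_rows:
  steps: [-1, 0, 0, -1, 0, -1, 0, 0, -1, 0, -1, 0, 0, -0.5, 0, -1, 0, 0, 0, 0, -1, 0, 0, 0, 0, -1, 0, 0, 0, 0, -1, 0, 0, 0, 0, -1, 0, 0, 0, 0, -1, 0, 0, 0, 0, -1, 0, 0, 0, 0]

```text
time: 54.5
position: [0.5504, -0.1269, 0.3185]
tool_rot: [0.629, 0.778, -0.0, -0.0]
ft_force: [-0.1, -0.5, -0.1]
grip_width: 0.0007
grip_force: 0.0
```

```bash
python3 - <<'E'
from h import *
st()
w=cam('wrist'); s=cam('side'); t=cam('top')
cv2.imwrite('pics/v19.png',np.hstack([cv2.resize(w['image'][:,:,::-1],(440,330)),cv2.resize(s['image'][185:285,215:325,::-1],(350,330),interpolation=2)]))
rects(w,(100,40,430,230),lambda h,s,v:(h<14)&(s>100)&(v<130),[.06],op=2)
rects(t,(130,130,300,230),lambda h,s,v:(h>5)&(h<22)&(s>75)&(v>60),[.008],minA=150)
E
```

```text
t 54.5 pos [ 0.5504 -0.1269  0.3185] yaw 1.7818 F [-0.1 -0.5 -0.1] w 0.0007 gf 0.0
px [260. 129.] z 0.06 c [545.5 -95.7] size [ 48.4 118.1] yaw 0.212
px [154. 203.] z 0.008 c [463.1 326.1] size [ 44.5 135.6] yaw -0.059
px [264. 169.] z 0.008 c [609.8 -84.9] size [62.5 94.1] yaw 0.508
px [152. 142.] z 0.008 c [695.4 349.3] size [71.1 78. ] yaw 0.05
```

View pics/v19.png

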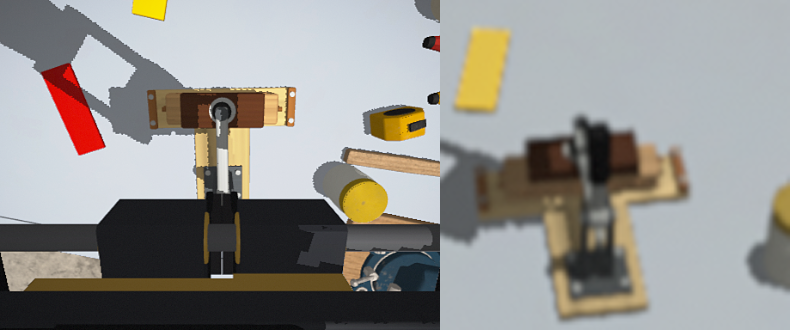

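The clamp is shut with its foot on the caul disc at (222,110), and the pile is centred at (545,-96) mm. The spare sheet is flat on the bench and the robot is clear, so I hand in.

```bash
python3 -c "
from rig import robot; print(robot.hand_in())"
```

```text
the job is handed in; nothing more can be done
None
```

The job is handed in: both slats present are piled on the bed with one cork sheet between them, the caul is centred on top with the clamp snapped shut on it, the spare sheet is still flat on the bench, and the robot did not touch the tin, jar or punch; the hand-in returned no verdict.

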